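# Ease the specimen case lid shut

## Robot

A 6-joint arm with a two-finger parallel gripper is mounted at the origin on the work surface. World frame = base frame: x ahead of the robot, y to its left, z up, the work surface at z = 0. Lengths are in m, angles in rad, forces in N, time in s.
With the tool pointing down it reaches from about 0.275 to 1 m from the base axis. Payload 8.4 kg.
Tool frame: the origin (TCP) lies on the centre line of the jaws, within the pads' length; the fingertips stand 17 mm ahead of it and the grasp point (between the pads) lies 2 mm behind it (bot.tcp_to_tips is the y of the fingertips in the tool frame, in m); y points along the fingers, z is the direction in which the jaws open and shut, and the axes are right-handed (so a half turn about y gives the same grasp; the last joint's range is limited). The gripper opens to 85 mm and grips with 20 to 120 N. Pads are 22 mm wide; open, the fingers measure 114 mm over their backs; the gripper's body (76 mm by 85 mm) begins 54 mm behind the grasp point. The pads swing forward as they close: fully open they stand 13 mm farther back than shut.
Start: joints at [-0.002, 0.353, 1.633, -0, 1.155, -0.002], TCP at [0.625, -0, 0.248] pointing down, gripper open.
Joint ranges: [-2.63, 2.63], [-0.92, 2.1], [0.06, 2.66], [-1.3, 4.44], [0, 2.69], [-3.02, 3.02]. Speed limits (rad/s): [2.22, 2.22, 2.79, 3.14, 3.14, 3.14].

## Interface

Orientations are given as a unit quaternion [x, y, z, w].
In Python, from workcell import bot, hand, kinematics, get_obs, vision, hand_in gives the robot as it stands. The module is installed in compiled form; this text tells all that it offers. Calls block until the motion is done:
- bot.reach(position, orientation): joint-space move of the TCP to a pose.
- bot.servo_line(position, ori=None, velocity=0.15): straight line of the TCP; ori=None keeps the orientation; velocity is the mean speed in m/s.
- bot.goto_joints(angles): joint-space move.
- hand.move_gripper(opening, strength=None): finger opening in m; strength is the grip in N (None keeps the last); returns when the fingers have stopped.
- bot.dwell(seconds).
- kinematics.solve_ik(position, orientation): joint angles nearest the present ones, or None.
- get_obs(): the state.
- vision.read_camera(name): name is "scene" or "side" or "wrist"; returns a dict with "frame" (400x640x3 uint8, red, green, blue), "intrinsics" (3x3 intrinsics, pixels), "view" (4x4, takes a point from world to camera coordinates). Camera axes: x right, y down, z forward; pixel columns grow to the right and rows downward; lengths in m; the calibration is good to about 2 mm. A picture is of the moment at which its call begins. There is no depth.
A pose or a line that the arm cannot do raises bot.IKError and nothing moves.
- hand_in(): hands the job in, once; it reports no verdict.
The state is a dict: "time_s": time; "joint_pos": joint angles; "joint_vel": joint speeds; "joint_efforts": joint torques, N m; "position": TCP position; "orientation": TCP orientation; "wrist_force": force on the tool from outside, world axes, zero at the start; "ft_torque": the same for the moment, N m; "gripper_width": finger opening in m.
Only numpy, scipy, OpenCV 4.12 (cv2) and the standard library are available. Lean on these libraries where they do the work, as an engineer would, in place of code of your own. Each camera call takes 0.05 s, during which the arm holds its last target.

## Task

The hinged lid of the grey specimen case stands leaning back: with the gripper only touching it, push the lid forward over upright, catch it from below on the outside of a finger before it is three-quarters shut, and lower it slowly (take three seconds or more from there) until it is fully shut, so that it never drops; the last centimetre may close by itself. Do not pinch the lid or press it hard, and take the robot clear afterwards. Leave the bottle, the jar and the other things on the bench where they stand.

Things in the scene. Friction and masses are not known exactly. Their poses are not given: they have to be found in the camera images.
- case: Grey specimen case, fixed to the bench: an open box 130 mm deep (its x), 180 mm wide (its y), 70 mm high, holding foam, a bone and vials below the rim. Origin at the centre of its underside; its +x points from the front (the lid's opening side) to the hinge side, roughly to the robot's left (world +y), within 0.35 rad. The bench straight in front of it is free.
- lid (a joint): Angle of the case's lid: 0 = shut flat on the rim, 1.57 = upright, 1.9 = leaning back on its stop (starts at 1.7 to 1.9 and drifts back to the stop). The hinge is damped, with no friction: past upright the lid falls forward by itself, slowly at first, then up to about 0.8 rad/s; from 1.45 it takes about 2.7 s to reach 0.6 and 3.5 s to slam shut. About 2 N at the free edge carries it.
- lid_hinge (a point): Middle of the hinge line, at the lid's underside: it runs along the case's y, 65 mm behind (+x of) the case's centre, 70 mm above the bench. Does not move.
- lid_edge (a point): Middle of the lid's free edge, on its underside; moves with the lid. The lid is a flat aluminium plate, 150 mm from hinge to free edge, 180 mm wide, 5 mm thick, about 0.35 kg. Shut, it overhangs the front of the case by 20 mm over its whole width, so a finger can stay under that lip until it is shut. Site axes: x from free edge to hinge, z out of the outer face.
- wash_bottle: Upright white wash bottle with a blue top, 64 mm in diameter, 180 mm high, close to the case. Origin under its centre. Leave alone.
- jar: Clear jar with a white screw cap, 68 mm in diameter, 85 mm high, close to the case. Origin under its centre. Leave alone.
- beaker: Glass beaker, 68 mm in diameter, 90 mm high, on the left. Origin under its centre. Leave alone.
- slide_box: Flat grey box 85 x 100 x 35 mm lying on the right. Origin under its centre. Leave alone.
- spatula: Spatula 170 mm long lying to the left. Leave alone.
- brush: Brush 170 mm long lying to the right. Leave alone.

How it is judged:
On the way, in this order (a step that is already met when the one before it is completed fails the run):
1. the lid has been pushed forward past upright (value of joint lid below 1.5 rad), for 0.05 s.
2. the lid, still 6 to 43 degrees open, is carried by the fingers, slower than 0.5 rad/s (value of joint lid between 0.1 and 0.75 rad and contact force between the fingers and lid above 0.3 N and velocity of joint lid above -0.5 rad/s), for 0.2 s.
At the end, for the whole second after the job is handed in: The lid lies shut (within 0.03 rad, 4 mm at its edge) and at rest (value of joint lid below 0.03 rad and velocity of joint lid between -0.05 and 0.05 rad/s); the robot touches nothing.
It fails at once if the lid drops: it falls faster than 0.6 rad/s between 0.4 rad (three-quarters shut) and 0.08 rad (12 mm at the edge) (value of joint lid between 0.08 and 0.4 rad and velocity of joint lid below -0.6 rad/s).
It fails at once if the lid is pinched or pressed with more than 18 N (contact force between the fingers and lid above 18 N).
It fails at once if a bystander is shifted by more than 25 mm, lifted or knocked over (distance of any of wash_bottle, jar, beaker, slide_box, spatula, brush from where it was at the start of the episode above 0.025 m or angle between any of wash_bottle, jar, beaker, slide_box's own z axis and vertical above 0.5 rad).
It also fails if it takes over 43 s, if anything falls off the work surface, if the arm or the gripper's body presses on something with over 40 N, if the wrist force passes 120 N, or if a joint passes its speed limit or range.

## Working session

There is one attempt and no reset: what is moved stays moved. The work goes in short steps, each a Python script; the robot and the scene stay as the last script left them, time stands still between calls to the robot, and variables do not carry over. Pictures are saved under pics/ and viewed, and the job is handed in when it is done.

```bash
mkdir -p pics; python3 - <<'E'
from workcell import bot,hand,kinematics,get_obs,vision
import cv2,numpy as np
for n in ("scene","side","wrist"):
    r=vision.read_camera(n); cv2.imwrite(f"pics/{n}0.png",r["frame"][:,:,::-1]); np.savez(f"{n}0.npz",f=r["frame"],K=r["intrinsics"],V=r["view"])
    V=r["view"]; print(n,r["intrinsics"][0],-V[:3,:3].T@V[:3,3],V[2,:3])
o=get_obs();print(o["time_s"],o["position"],o["orientation"],o["wrist_force"],bot.tcp_to_tips)
E
```

```text
scene [462.20896428   0.         320.20476792] [ 1.3800339  -0.52470684  0.75765923] [-0.68905121  0.43235087 -0.58161942]
side [393.68178288   0.         323.39564626] [ 0.46679779 -0.91507468  0.72636381] [ 0.09489892  0.800122   -0.59228285]
wrist [280.60080268   0.         320.72609661] [0.62500444 0.08333302 0.3718291 ] [-0.00142642 -0.32256614 -0.94654585]
0.15 [ 6.24659238e-01 -1.47029606e-05  2.47721620e-01] [-0.50026487  0.5002723  -0.49973956  0.49972299] [ 0.95193418 -0.86687844  0.17638627] 0.017
```

View pics/scene0.png

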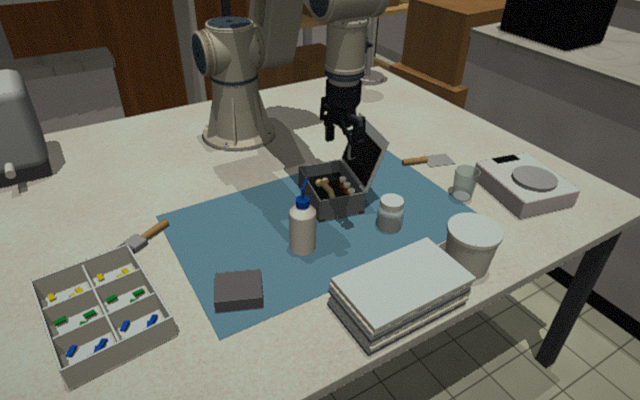

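View pics/side0.png

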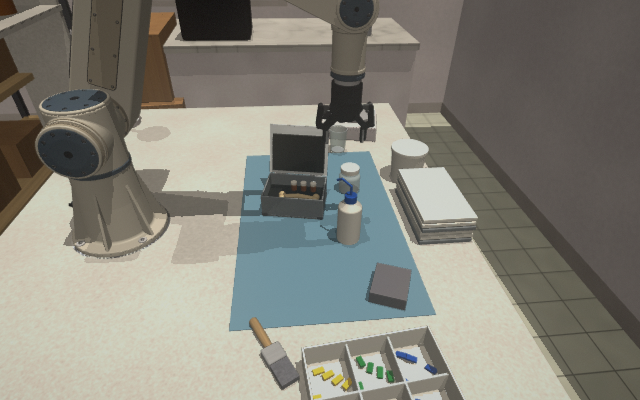

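View pics/wrist0.png

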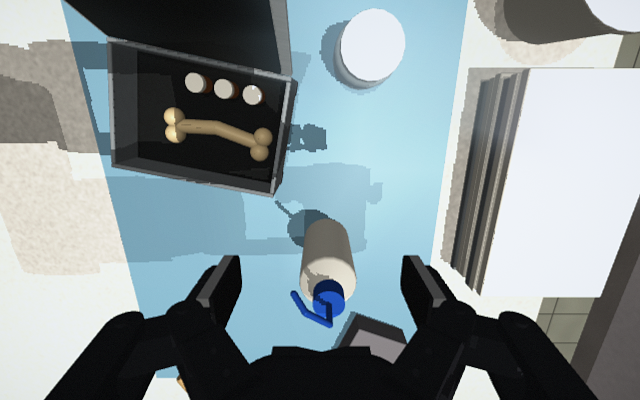

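The wrist view shows the case rim at about (110,40) to (292,190), with the lid at the top (+y). The jar is at (372,45) and the bottle at (328,270). I'll enlarge these areas to get accurate corners.

```bash
cat > h.py <<'E'
import numpy as np,cv2
def load(n): 
    d=np.load(n+".npz"); return d["f"],d["K"],d["V"]
def ray(K,V,uv):
    R=V[:3,:3]; c=-R.T@V[:3,3]; d=R.T@np.linalg.solve(K,[uv[0],uv[1],1.]); return c,d/np.linalg.norm(d)
def plane(K,V,uv,z):
    c,d=ray(K,V,uv); return c+d*(z-c[2])/d[2]
def tri(obs):
    A=np.zeros((3,3));b=np.zeros(3)
    for K,V,uv in obs:
        c,d=ray(K,V,uv);P=np.eye(3)-np.outer(d,d);A+=P;b+=P@c
    return np.linalg.solve(A,b)
E
python3 - <<'E'
from h import *
for n,(x0,y0,x1,y1,s) in dict(wrist0=(50,0,320,200,2.9),scene0=(270,110,410,270,3.7),side0=(240,110,380,250,4)).items():
    f,K,V=load(n); print(n,K[1],f.shape)
    c=f[y0:y1,x0:x1,::-1].astype(float); c=255*(c/255)**.6
    cv2.imwrite(f"pics/{n}c.png",cv2.resize(c.astype(np.uint8),None,fx=s,fy=s,interpolation=cv2.INTER_CUBIC))
E
```

```text
wrist0 [  0.         280.60080268 199.91180756] (400, 640, 3)
scene0 [  0.         462.20896428 199.06212954] (400, 640, 3)
side0 [  0.         393.68178288 202.62325963] (400, 640, 3)
```

View pics/wrist0c.png

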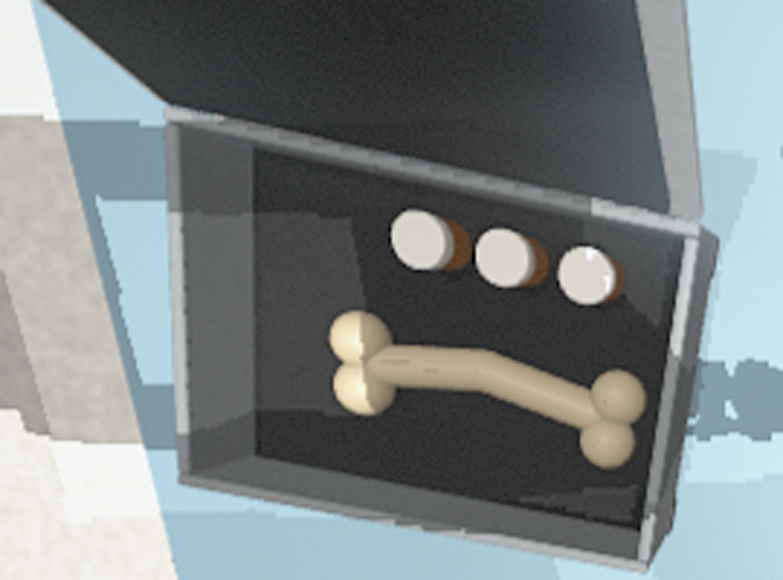

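View pics/scene0c.png

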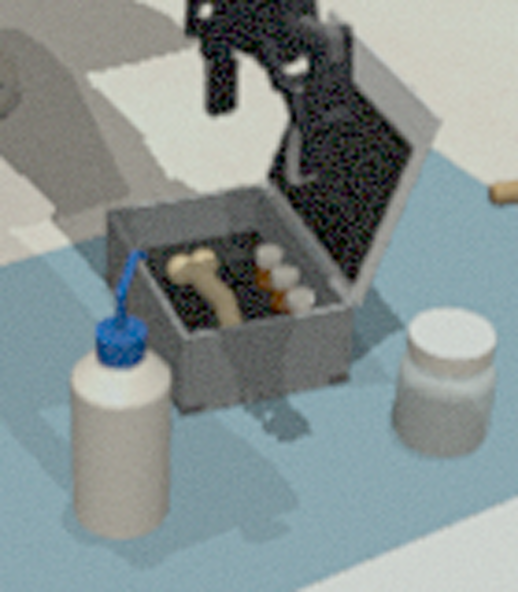

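View pics/side0c.png

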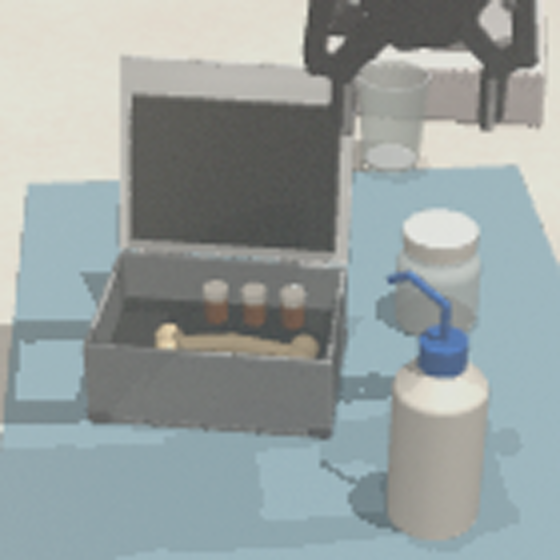

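```bash
python3 - <<'E'
from h import *
f,K,V=load("wrist0")
C=np.array([plane(K,V,(50+u/2.9,v/2.9),.07) for u,v in [(183,483),(648,569),(698,228),(168,112)]])
print(C, [np.linalg.norm(C[i]-C[i-1]) for i in range(4)])
fs,Ks,Vs=load("scene0"); fd,Kd,Vd=load("side0")
S=lambda u,v:(Ks,Vs,(270+u/3.7,110+v/3.7)); D=lambda u,v:(Kd,Vd,(240+u/4,110+v/4))
for n,a,b in [("FL rim",(108,212),(90,346)),("FR rim",(186,336),(335,358)),("FRbot",(185,410),(330,436)),("BR rim",(355,303),(347,262)),("lidL",(335,15),(122,58)),]:
    print(n,tri([S(*a),D(*b)]), plane(*S(*a),.07),plane(*D(*b),.07))
# jar, bottle from wrist/scene
print("jar cap", plane(K,V,(372,45),.085), plane(*S(452,335),.085),plane(*D(441,230),.085))
print("bottle shoulder/base", plane(*S(120,505),0),plane(*D(434,515),0))
print("bottle blue top z~.16", plane(*S(122,335),.16),plane(*D(444,348),.16))
E
```

```text
[[ 0.39752792  0.01887018  0.07      ]
 [ 0.57104873 -0.01512897  0.07      ]
 [ 0.59478185  0.10739825  0.07      ]
 [ 0.42211459  0.14243992  0.07      ]] [np.float64(0.12599200064199262), np.float64(0.17682028752342718), np.float64(0.12480457241869676), np.float64(0.17618712023452207)]
FL rim [0.40136576 0.01673571 0.06866687] [0.40411381 0.01497055 0.07      ] [0.40128939 0.01587431 0.07      ]
FR rim [ 0.57423988 -0.01846823  0.07268163] [ 0.57197516 -0.01735787  0.07      ] [ 0.5745639  -0.01355128  0.07      ]
FRbot [ 0.57122313 -0.01670261  0.00310067] [ 0.64179147 -0.0605556   0.07      ] [ 0.56175801 -0.10141748  0.07      ]
BR rim [0.59732445 0.10788384 0.07136033] [0.59719081 0.10759115 0.07      ] [0.59747037 0.11217903 0.07      ]
lidL [0.43294657 0.19554502 0.20632618] [0.20270589 0.37007494 0.07      ] [0.4234557  0.49202337 0.07      ]
jar cap [0.67115016 0.13433252 0.085     ] [0.67786473 0.12866405 0.085     ] [0.67329538 0.12914053 0.085     ]
bottle shoulder/base [ 6.32259089e-01 -1.03759118e-01  1.11022302e-16] [ 0.63460508 -0.10794279  0.        ]
bottle blue top z~.16 [ 0.65790591 -0.1164609   0.16      ] [ 0.62833268 -0.13236412  0.16      ]
```

```bash
cat >> h.py <<'E'
from scipy.spatial.transform import Rotation as Rot
CEN=np.array([.498,.0625]); yaw=-.192
W=np.array([np.cos(yaw),np.sin(yaw),0]); EE=np.array([-np.sin(yaw),np.cos(yaw),0]); Z=np.array([0,0,1.])
def pt(e,w,z): # case-aligned
    return np.array([*CEN,0])+EE*e+W*w+Z*z
def ori(tau,sg=1,psi=0):
    wy=W*np.cos(psi)+EE*np.sin(psi)
    a=np.cos(tau)*wy-np.sin(tau)*Z; n=sg*(np.sin(tau)*wy+np.cos(tau)*Z)
    return a,Rot.from_matrix(np.column_stack([np.cross(a,n),a,n])).as_quat()
def tz(th,off): return .07+.147*np.sin(th)-.011*np.tan(th)-off
def off(s,tau): return s*np.tan(tau)+.0145/np.cos(tau)
E
python3 - <<'E'
from h import *
from workcell import kinematics,get_obs
for tau in np.radians([20,30,40,50,60]):
  for sg in (1,-1):
    for psi in (0,.3,.6):
      a,q=ori(tau,sg,psi); r=[]
      of=off(.03,tau)
      for e,w,z in [(.15,-.06,.18),(.064,-.06,.18),(.064,-.11,.18),(.065-.147*np.cos(.6),-.11,tz(.6,of)),(.065-.147*np.cos(.6),-.06,tz(.6,of)),(-.082,-.06,tz(0,of)-.01),(-.082,-.11,tz(0,of)-.01)]:
        j=kinematics.solve_ik(list(pt(e,w,z)-a*.017),list(q)); r.append(None if j is None else np.round(j,2).tolist())
      print(round(np.degrees(tau)),sg,psi,sum(x is not None for x in r), r[1],r[5])
E
```

```text
20 1 0 0 None None
20 1 0.3 0 None None
20 1 0.6 2 None [-0.82, 1.17, 2.6, 2.05, 1.48, 2.55]
20 -1 0 1 [0.97, 0.49, 2.59, 4.32, 1.2, -0.06] None
20 -1 0.3 1 None None
20 -1 0.6 2 None [-0.82, 1.17, 2.6, 2.05, 1.48, -0.59]
30 1 0 1 [0.87, 0.28, 2.55, 4.4, 0.92, 2.8] None
30 1 0.3 1 None None
30 1 0.6 1 None [-0.7, 0.98, 2.63, 2.21, 1.3, 2.71]
30 -1 0 1 [0.87, 0.28, 2.55, 4.4, 0.92, -0.34] None
30 -1 0.3 1 None None
30 -1 0.6 2 None [-0.7, 0.98, 2.63, 2.21, 1.3, -0.43]
40 1 0 0 None None
40 1 0.3 3 [0.51, 0.06, 2.58, 3.92, 0.44, 2.68] None
40 1 0.6 2 [0.15, 0.05, 2.59, 2.61, 0.4, -2.82] [-0.55, 0.78, 2.63, 2.33, 1.04, 2.89]
40 -1 0 0 None None
40 -1 0.3 3 [0.51, 0.06, 2.58, 3.92, 0.44, -0.46] None
40 -1 0.6 4 [0.15, 0.05, 2.59, 2.61, 0.4, 0.32] [-0.55, 0.78, 2.63, 2.33, 1.04, -0.25]
50 1 0 4 [0.65, 0.05, 2.41, -1.26, 0.53, 1.92] None
50 1 0.3 0 None None
50 1 0.6 3 [0.19, -0.02, 2.48, 1.57, 0.14, -1.74] None
50 -1 0 5 [0.65, 0.05, 2.41, -1.26, 0.53, -1.22] [0.16, 0.66, 2.64, 3.44, 0.85, 0.08]
50 -1 0.3 2 None [-0.15, 0.67, 2.65, 2.92, 0.87, -0.06]
50 -1 0.6 4 [0.19, -0.02, 2.48, 1.57, 0.14, 1.4] [-0.41, 0.63, 2.58, 2.38, 0.75, -0.08]
60 1 0 5 [0.53, 0.03, 2.31, -0.74, 0.52, 1.33] None
60 1 0.3 4 [0.39, -0.02, 2.36, -0.45, 0.33, 0.68] None
60 1 0.6 5 [0.22, -0.02, 2.36, 0.31, 0.3, -0.46] None
60 -1 0 7 [0.53, 0.03, 2.31, -0.74, 0.52, -1.81] [0.1, 0.57, 2.55, 3.44, 0.51, -0.01]
60 -1 0.3 6 [0.39, -0.02, 2.36, -0.45, 0.33, -2.46] [-0.1, 0.58, 2.56, 2.93, 0.52, 0.0]
60 -1 0.6 6 [0.22, -0.02, 2.36, 0.31, 0.3, 2.68] [-0.28, 0.57, 2.51, 2.38, 0.48, 0.08]
```

```bash
cat >> h.py <<'E'
def oriF(tau,sg=1,psi=0):
    # pointing +EE, down by tau; jaws along W
    f=EE*np.cos(psi)+W*np.sin(psi); l=W*np.cos(psi)-EE*np.sin(psi)
    a=np.cos(tau)*f-np.sin(tau)*Z; zz=sg*l
    return a,Rot.from_matrix(np.column_stack([np.cross(a,zz),a,zz])).as_quat()
def edge(th): return np.array([.065-.15*np.cos(th),.07+.15*np.sin(th)])
E
python3 - <<'E'
from h import *
from workcell import kinematics,get_obs
q0=get_obs()["orientation"]; R0=Rot.from_quat(q0).as_matrix(); print(R0.round(2))
for sg in (1,-1):
  print(sg,Rot.from_quat(oriF(np.pi/2,sg)[1]).as_matrix().round(2).tolist())
for tau in np.radians([35,45,55]):
 for sg in (1,-1):
  for w in (-.05,-.03,0):
    r=[]
    P=[(.15,.25,90),(.15,.185,90),(.05,.185,90),(.05,.25,90),(-.14,.22,0)]+[(edge(t)[0]+.005,edge(t)[1]-.025,0) for t in (.6,.3,0)]+[(-.081,.035,0),(-.16,.10,0)]
    for e,z,t in P:
      a,q=oriF(np.pi/2 if t else tau,sg)
      j=kinematics.solve_ik(list(pt(e,w,z)-a*.017),list(q)); r.append(None if j is None else np.round(j,2).tolist())
    print(round(np.degrees(tau)),sg,w,sum(x is not None for x in r),r[1],r[3],r[4],r[5],r[8])
E
```

```text
[[-0. -0.  1.]
 [-1. -0. -0.]
 [ 0. -1. -0.]]
1 [[-0.19, -0.0, 0.98], [-0.98, 0.0, -0.19], [-0.0, -1.0, -0.0]]
-1 [[0.19, 0.0, -0.98], [0.98, 0.0, 0.19], [0.0, -1.0, 0.0]]
35 1 -0.05 10 [0.43, 0.25, 1.89, 0.0, 1.0, 0.62] [0.26, 0.1, 1.92, 0.0, 1.12, 0.45] [-0.75, 0.38, 2.02, 0.78, 1.44, -0.96] [-0.59, 0.51, 2.13, 0.94, 1.21, -1.08] [-0.64, 0.72, 2.1, 0.96, 1.12, -1.26]
35 1 -0.03 10 [0.41, 0.28, 1.86, 0.0, 1.01, 0.6] [0.24, 0.13, 1.89, 0.0, 1.13, 0.43] [-0.73, 0.4, 1.98, 0.79, 1.44, -0.93] [-0.57, 0.53, 2.09, 0.94, 1.22, -1.06] [-0.63, 0.73, 2.06, 0.96, 1.13, -1.23]
35 1 0 10 [0.38, 0.31, 1.8, 0.0, 1.02, 0.57] [0.21, 0.17, 1.84, 0.0, 1.14, 0.41] [-0.7, 0.43, 1.93, 0.81, 1.44, -0.9] [-0.55, 0.55, 2.03, 0.95, 1.23, -1.02] [-0.6, 0.75, 2.01, 0.97, 1.15, -1.18]
35 -1 -0.05 10 [0.43, 0.25, 1.89, -0.0, 1.0, -2.52] [0.26, 0.1, 1.92, 0.0, 1.12, -2.69] [-0.75, 0.38, 2.02, 0.78, 1.44, 2.19] [-0.59, 0.51, 2.13, 0.94, 1.21, 2.06] [-0.64, 0.72, 2.1, 0.96, 1.12, 1.89]
35 -1 -0.03 10 [0.41, 0.28, 1.86, -0.0, 1.01, -2.54] [0.24, 0.13, 1.89, 0.0, 1.13, -2.71] [-0.73, 0.4, 1.98, 0.79, 1.44, 2.21] [-0.
[... 1957 characters left out ...]
, 1.95, 0.6, 1.24, -0.66] [-0.39, 0.37, 2.06, 0.74, 0.99, -0.7] [-0.44, 0.56, 2.07, 0.81, 0.87, -0.9]
55 -1 -0.05 10 [0.43, 0.25, 1.89, -0.0, 1.0, -2.52] [0.26, 0.1, 1.92, 0.0, 1.12, -2.69] [-0.59, 0.19, 2.04, 0.59, 1.24, 2.45] [-0.41, 0.31, 2.16, 0.74, 0.97, 2.4] [-0.47, 0.52, 2.17, 0.84, 0.84, 2.17]
55 -1 -0.03 10 [0.41, 0.28, 1.86, -0.0, 1.01, -2.54] [0.24, 0.13, 1.89, 0.0, 1.13, -2.71] [-0.58, 0.22, 2.0, 0.6, 1.24, 2.46] [-0.4, 0.34, 2.12, 0.74, 0.98, 2.41] [-0.46, 0.54, 2.13, 0.83, 0.85, 2.2]
55 -1 0 10 [0.38, 0.31, 1.8, -0.0, 1.02, -2.57] [0.21, 0.17, 1.84, 0.0, 1.14, -2.74] [-0.56, 0.26, 1.95, 0.6, 1.24, 2.49] [-0.39, 0.37, 2.06, 0.74, 0.99, 2.44] [-0.44, 0.56, 2.07, 0.81, 0.87, 2.24]
```

```bash
python3 - <<'E'
from h import *
from workcell import bot,hand,get_obs,vision
hand.move_gripper(0.0,20)
p=get_obs()["position"]; print(get_obs()["time_s"],get_obs()["gripper_width"],bot.tcp_to_tips)
a,q=oriF(np.pi/2)
T=lambda e,z,a:list(pt(e,-.03,z)-a*bot.tcp_to_tips)
bot.servo_line([p[0],p[1],.30],velocity=.2)
bot.servo_line(T(.155,.283,a),list(q),velocity=.22)
bot.servo_line(T(.155,.185,a),velocity=.15)
o=get_obs();print(o["time_s"],o["position"],o["wrist_force"],T(.155,.185,a))
for n in ("scene","side","wrist"):
    r=vision.read_camera(n); np.savez(f"{n}1.npz",f=r["frame"],K=r["intrinsics"],V=r["view"])
    f=r["frame"][:,:,::-1]; x0,y0,x1,y1={"scene":(250,60,450,260),"side":(220,40,420,240),"wrist":(0,0,640,400)}[n]
    s=600/(x1-x0) if n!="wrist" else 1
    cv2.imwrite(f"pics/{n}1.png",cv2.resize(f[y0:y1,x0:x1],None,fx=s,fy=s,interpolation=cv2.INTER_CUBIC))
E
```

```text
0.9167 0.00017634245004336047 0.017
3.4333 [0.49875368 0.22037102 0.20267109] [-0.328055   -0.36240279  1.69402492] [np.float64(0.49812875467791906), np.float64(0.22037648153614556), np.float64(0.202)]
```

View pics/scene1.png

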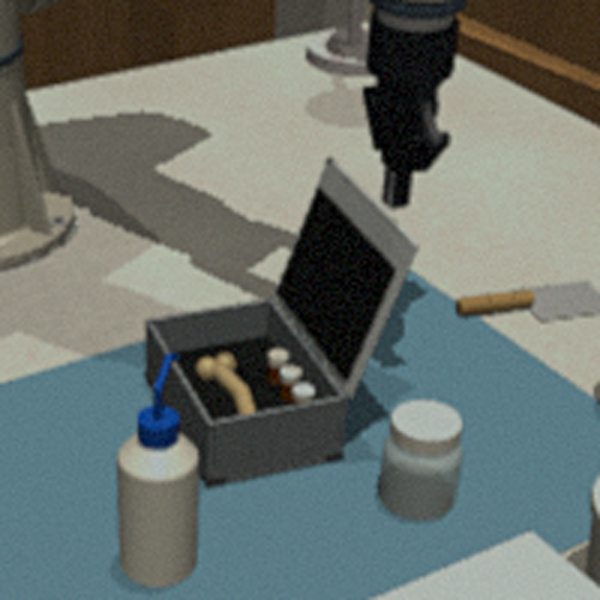

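View pics/side1.png

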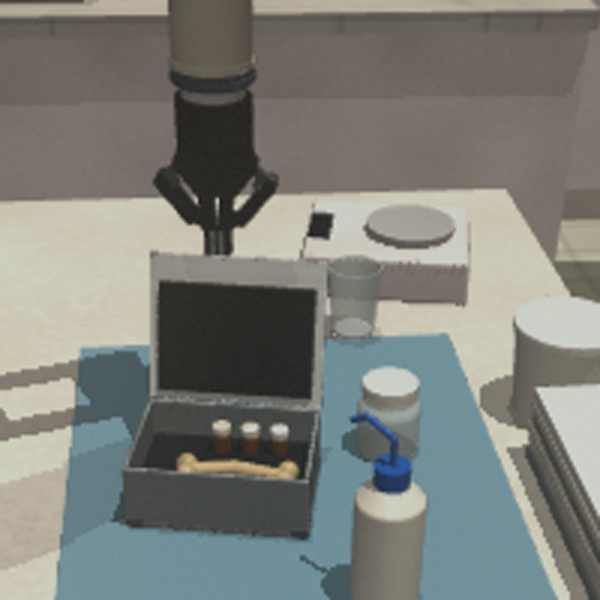

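View pics/wrist1.png

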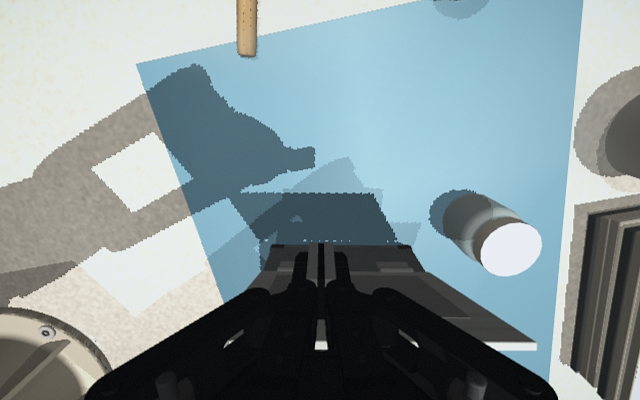

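```bash
python3 - <<'E'
from h import *
fs,Ks,Vs=load("scene1"); fd,Kd,Vd=load("side1")
for s,d in [((330,160),(152,253)),((415,247),(327,262))]:
    P=tri([(Ks,Vs,(250+s[0]/3,60+s[1]/3)),(Kd,Vd,(220+d[0]/3,40+d[1]/3))])
    r=P[:2]-CEN; e=r@EE[:2]; print(P, "e",e,"w",r@W[:2],"th",np.arctan2(P[2]-.07,.065-e),np.hypot(P[2]-.07,.065-e))
E
```

```text
[0.43344565 0.19295908 0.20867833] e 0.11574341416476876 w -0.08826267106892773 th 1.9215715885287112 0.14767048905745808
[0.60667396 0.15623854 0.21008627] e 0.1127534915535857 w 0.08878960249346231 th 1.8993290915583765 0.1480018867396211
```

```bash
cat > snap.py <<'E'
from h import *
from workcell import vision
def snap(tag,names=("scene","side")):
    for n in names:
        r=vision.read_camera(n); np.savez(f"{n}{tag}.npz",f=r["frame"],K=r["intrinsics"],V=r["view"])
        f=r["frame"][:,:,::-1]; x0,y0,x1,y1={"scene":(250,60,450,260),"side":(220,40,420,240),"wrist":(0,0,640,400)}[n]
        s=600/(x1-x0) if n!="wrist" else 1
        cv2.imwrite(f"pics/{n}{tag}.png",cv2.resize(f[y0:y1,x0:x1],None,fx=s,fy=s,interpolation=cv2.INTER_CUBIC))
E
python3 - <<'E'
from snap import *
from workcell import bot,hand,get_obs,kinematics
a,q=oriF(np.pi/2); b,qc=oriF(np.pi/4)
T=lambda e,z,a:list(pt(e,-.03,z)-a*.017)
def L(p,o=None,v=.2):
    try: bot.servo_line(p,o,velocity=v)
    except bot.IKError as x:
        print("IKERR",x); bot.reach(p,list(o) if o is not None else get_obs()["orientation"])
    ob=get_obs(); print(round(ob["time_s"],2),np.round(ob["position"],3),np.round(ob["wrist_force"],1))
L(T(.064,.185,a),None,.06)
L(T(.064,.255,a),None,.22)
L(T(-.14,.23,b),list(qc),.18)
c=edge(.6)+[.005,-.021]
L(T(c[0],c[1],b),None,.2)
snap(2)
bot.dwell(.5)
o=get_obs();print(o["time_s"],o["wrist_force"]); snap(3)
E
```

```text
5.25 [0.481 0.131 0.202] [-0.2  1.2  0.2]
5.72 [0.481 0.131 0.273] [0.6 0.3 0.2]
7.08 [ 0.44  -0.08   0.242] [ 0.  -0.3 -0.5]
7.88 [0.456 0.004 0.146] [-1.1 -0.6 -2.3]
8.475 [-0.03482379 -1.84838088 -1.16931897]
```

View pics/side2.png

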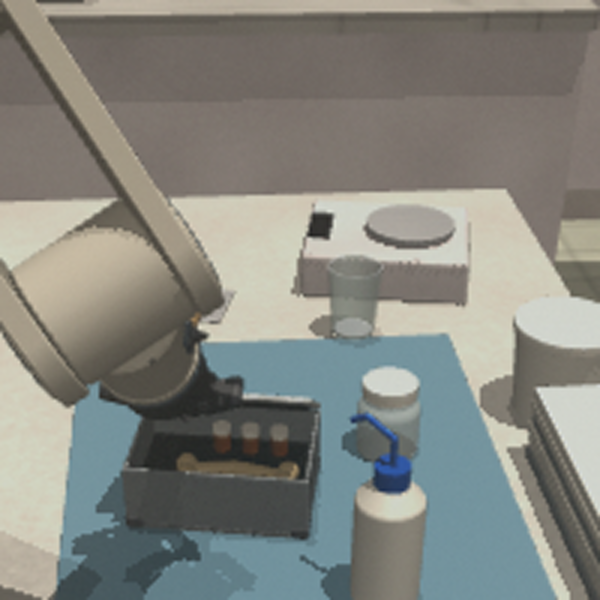

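View pics/scene3.png

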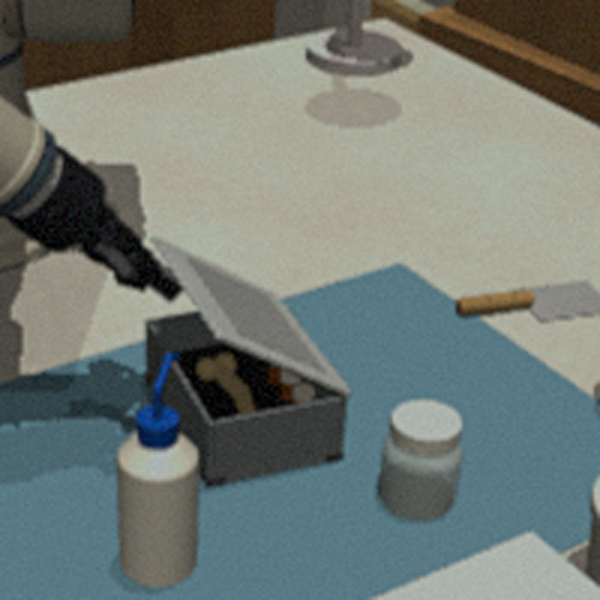

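View pics/side3.png

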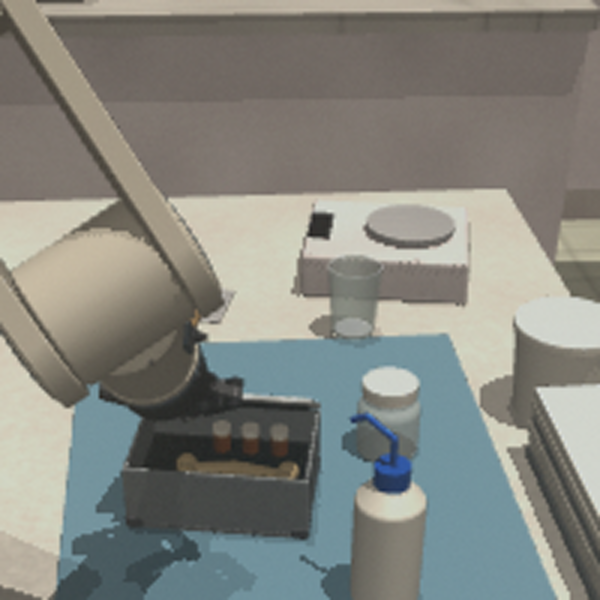

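The scene view shows the lid carried on the finger: its free edge runs from (155,240) to (218,338) and the fingertip is at (180,298). In the side view the lid is edge-on and hard to make out. I'll measure the angle, then lower.

```bash
python3 - <<'E'
from h import *
f,K,V=load("scene3")
def ang(uv,w):
    c,d=ray(K,V,(250+uv[0]/3,60+uv[1]/3)); w0=(c-pt(0,0,0))@W; t=(w-w0)/(d@W); P=c+d*t-pt(0,0,0); e=P@EE; print(e,P[2],np.arctan2(P[2]-.07,.065-e),np.hypot(P[2]-.07,.065-e))
ang((218,338),.09); ang((155,240),-.09)
E
```

```text
-0.060666031977912226 0.15517061212300975 0.5956389837818211 0.15180904045043508
-0.05461375996288409 0.15167848453555155 0.5991242306848334 0.14484069320630438
```

The lid rests at 0.60 rad, as planned. Now I'll lower it along the arc.

```bash
python3 - <<'E'
from snap import *
from workcell import bot,get_obs
b,qc=oriF(np.pi/4)
T=lambda e,z,a:list(pt(e,-.03,z)-a*.017)
for i,th in enumerate((.45,.3,.15,.05,-.02)):
    c=edge(th)+[.005,-.021]
    bot.servo_line(T(c[0],c[1],b),velocity=.02)
    o=get_obs(); print(th,round(o["time_s"],2),np.round(o["wrist_force"],1))
    if th in (.3,): snap(4,("scene",))
snap(5)
E
```

```text
0.45 9.85 [-0.9 -0.1 -0.3]
0.3 11.12 [ 0.4  0.1 -1.9]
0.15 12.45 [-0.6 -2.1 -2.3]
0.05 13.35 [-0.3 -0.9 -2. ]
-0.02 14.03 [ 0.3  0.7 -0.4]
```

View pics/scene4.png

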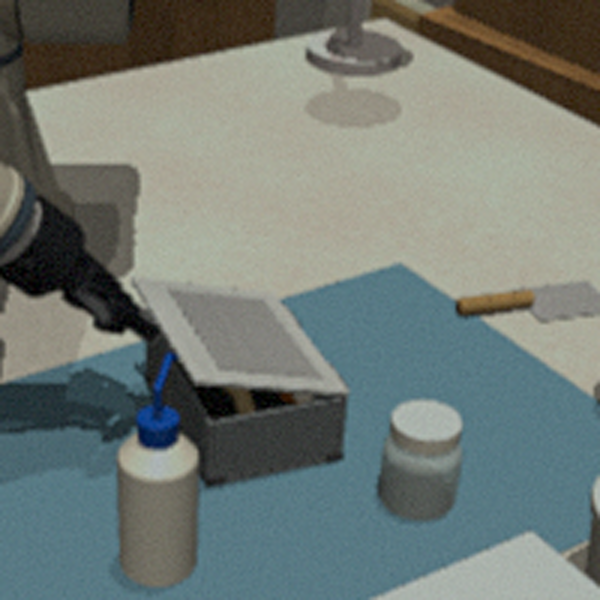

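View pics/scene5.png

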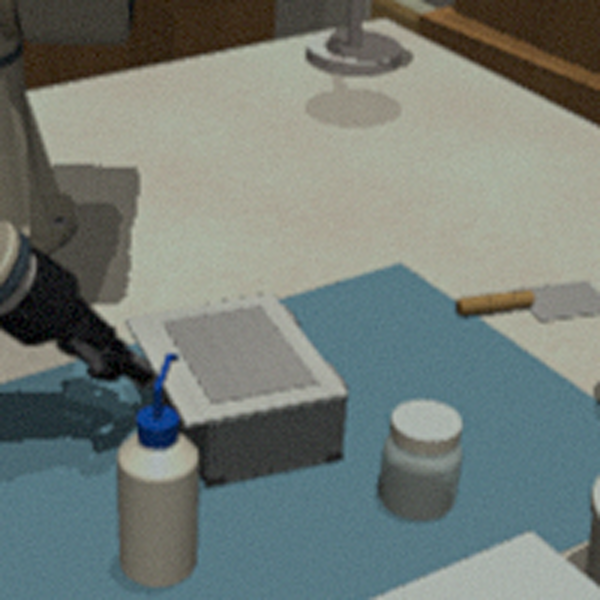

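View pics/side5.png

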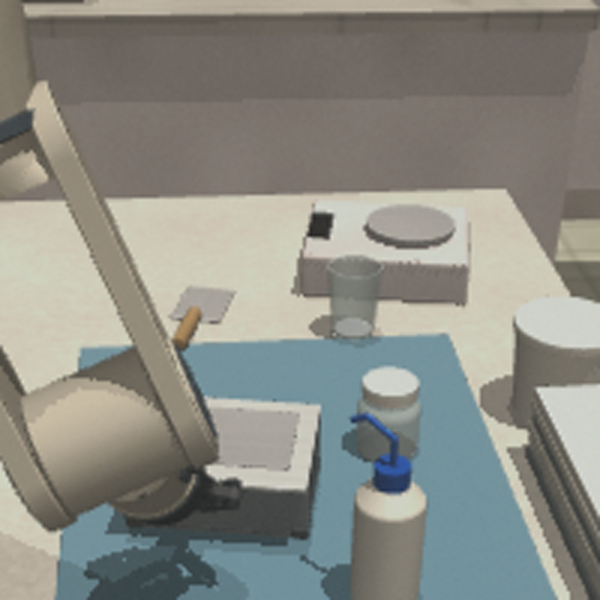

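Both views show the lid flat on the rim (scene front edge from (130,320) to (180,420)). The finger is still close under the lip. I'll lower it a little more, then retreat along the tool axis.

```bash
python3 - <<'E'
from snap import *
from workcell import bot,get_obs
b,qc=oriF(np.pi/4)
T=lambda e,z,a:list(pt(e,-.03,z)-a*.017)
c=edge(0)+[.005,-.021]
L=lambda e,z,v:(bot.servo_line(T(e,z,b),velocity=v),print(get_obs()["time_s"],np.round(get_obs()["wrist_force"],1)))
L(c[0],c[1]-.014,.02)
L(c[0]-.08,c[1]-.014+.07,.06)
L(c[0]-.10,c[1]+.12,.1)
bot.dwell(.5)
snap(6)
E
```

```text
14.825 [-0.5  0.3  0.1]
16.75 [ 0.4 -0.4  0.7]
17.5667 [ 0.4 -0.1 -0.2]
```

View pics/scene6.png

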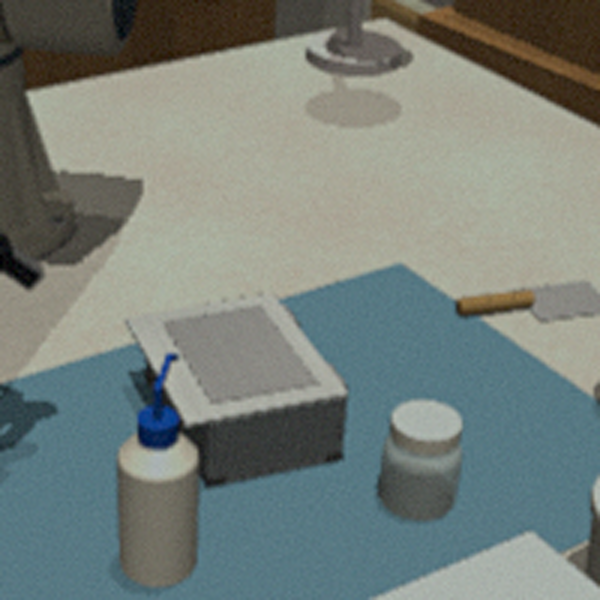

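View pics/side6.png

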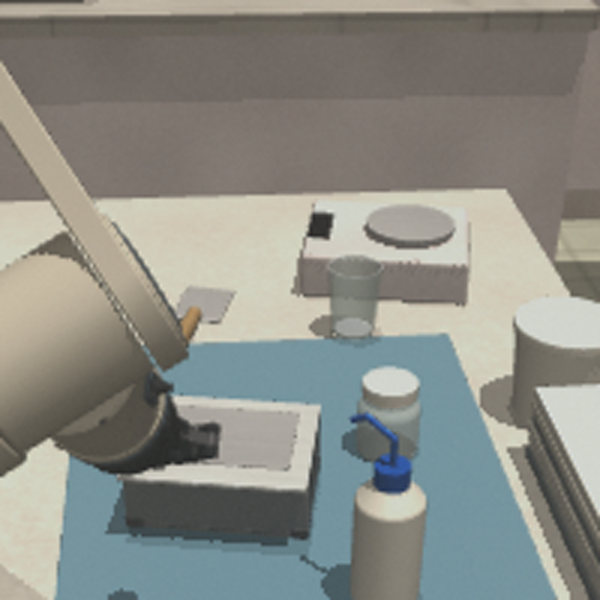

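The scene view shows the lid shut flat, with its front edge from (128,320) to (183,422). The gripper is well clear at the left edge of the picture, and the bottle (158,510), jar (420,460) and spatula have not moved.

```bash
python3 - <<'E'
from workcell import hand_in,get_obs
import numpy as np
o=get_obs();print(o["time_s"],np.abs(o["joint_vel"]).max(),o["wrist_force"])
hand_in()
E
```

```text
18.1667 0.0010625831096380506 [ 0.64885966 -0.38162677  0.01655792]
the job is handed in; nothing more can be done
```

The lid is shut and the job is handed in, at 18.2 s of the 43 s allowed. `hand_in()` gives no verdict, so this rests on my own checks.

- **Push and catch:** With the gripper closed and pointing down, I pushed the lid forward past upright from behind. I then lifted over it, tilted the tool 45° and caught the free edge from below on the outer side of the fingers. Two corners in the camera picture put the lid at 0.60 rad, resting on the finger.
- **Lowering:** It came down along its arc in about 5.5 s. Wrist forces stayed at 3 N or less at the points I read, but I did not sample them continuously or measure the lid's speed.
- **Last checks:** Both camera views show the lid flat on the rim, judged by eye. The robot was clear and still, with wrist force near zero. The bottle, jar, beaker and spatula looked unmoved. I did not check the slide box and brush in the last pictures, but the arm did not go near them.

In the side view the open lid was edge-on, so the catch angle comes from the scene camera alone. No checks failed or disagreed.

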